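Reset a tripped backlight tester

ROBOT

A 6-joint arm with a two-finger parallel gripper is mounted at the origin on the work surface. World frame = base frame: x ahead of the robot, y to its left, z up, the work surface at z = 0. Lengths are in m, angles in rad, forces in N, time in s.
With the tool pointing down it reaches from about 0.275 to 0.775 m from the base axis. Payload 14.6 kg.
Tool frame: the origin (TCP) lies between the finger pads; the fingertips stand env.tip_extent ahead of it and the grasp point (between the pads) lies 2 mm behind it (env.tip_extent is the distance from the TCP to the fingertips, in m); z points along the fingers, y is the direction in which the jaws open and shut (so a half turn about z gives the same grasp; the last joint's range is limited). The gripper opens to 85 mm and grips with 20 to 120 N. Pads are 22 mm wide; open, the fingers measure 114 mm over their backs; the gripper's body (76 mm by 85 mm) begins 54 mm behind the grasp point. The pads swing forward as they close: fully open they stand 13 mm farther back than shut.
Start: joints at [-1.373, 0.263, -0.048, 1.259, 0, 1.415], TCP at [0.181, -0.493, 0.248] pointing down, gripper open.
Joint ranges: [-2.65, 2.65], [-0.89, 1.7], [-1.18, 1.37], [-2.13, 2.11], [-1.35, 1.29], [-3.14, 3.14]. Speed limits (rad/s): [1.89, 1.89, 2.57, 2.79, 3.14, 3.14].

INTERFACE

Orientations are given as a unit quaternion [x, y, z, w].
In Python, from rig import env gives the robot as it stands.
- The arm moves only by the shell command python3 -m pendant 'ROWS' [FORCE]. ROWS is JSON, a list that holds one entry, the list of rows, each a list of 7 numbers: the closure, from 0 (fully open) to 1 (shut), then the shift along the tool's x, y, z in m, then the turn, a rotation vector about the tool's x, y, z in rad. In form: [[[claw, dx, dy, dz, wx, wy, wz], ...]]. A call has 1 to 12 rows; each row shifts and turns the commanded pose from where the row before left it, along the tool's axes as they then stand; what a row does not reach is not made up. A row lasts 1/10 s, in which the tool goes at most 50 mm and 8.59 degrees, less where a joint would pass 70% of its speed; a pose out of reach is approached as far as the arm can. A call with a gripper value outside its range is refused whole. The fingers move at their own pace and stop on an object; FORCE is the grip in N (left out, the last holds). Time passes only in rows, so rows that do not move let the fingers close. It gives the time, the measured TCP pose, the force and the opening at its end, in the units of the state.
- env.state(): the state, without advancing time (a new reading comes with each control period).
- env.snapshot(name): name is "side" or "top" or "wrist"; returns a dict with "color" (420x560x3 uint8, red, green, blue), "intrinsics" (3x3 intrinsics, pixels), "R" (3x3) and "t" (3): a world point X has camera coordinates R X + t. Camera axes: x right, y down, z forward; pixel columns grow to the right and rows downward; lengths in m; the calibration is good to about 2 mm. A picture is of the moment at which its call begins. There is no depth.
- env.hand_in(): hands the job in, once; it reports no verdict.
The state is a dict: "time": time; "joint_positions": joint angles; "qvel": joint speeds; "joint_torque": joint torques, N m; "ee_pos": TCP position; "tool_rot": TCP orientation; "force": force on the tool from outside, world axes, zero at the start; "torque": the same for the moment, N m; "opening": opening from 0.0 (shut) to 1.0 (fully open).
Only numpy, scipy, OpenCV 4.12 (cv2) and the standard library are available. Lean on these libraries where they do the work, as an engineer would, in place of code of your own. Each camera call takes 0.05 s, during which the arm holds its last target. There are 200 camera calls.

TASK

The LED backlight tester has tripped. With the fingertips only, push its clear sliding guard fully open by the fin, reach down into the round well and press the sunken reset key all the way down, hold it there for two seconds and let it come up, then push the guard fully shut again. Do not pinch the fin, leave the key in the square well unpressed, and leave the things lying round the tester where they are.

Things in the scene. Friction and masses are not known exactly. Their poses are not given: they have to be found in the camera images.
- tester: Grey plastic bench tester, a flat box screwed down: 140 (its x) x 270 (its y) x 55 mm high, origin at the centre of its underside, z up. In its flat top are two wells on its middle line x = 0: round at y = -35 mm, square at y = -100 mm. Two rails 6 mm high run along y at x = -38 and +38 mm, from y = -63 to +93; nothing else but the guard and its fin stands higher.
- well_mouth (a point): Centre of the mouth of the round well, level with the tester's top, in the tester's axes. The well is 48 mm across and goes straight down 32 mm; the reset key stands at its centre.
- guard (a joint): Travel of the clear plastic guard along the tester's +y, m: 0 shut (covers the round well), 0.062 open (end stop, well wholly free). May start up to 15 mm open. Slides at about 1.5 N, stays where left. Plate 68 (x) x 84 (y) x 4 mm between the rails, its top 5 mm above the tester's top; it reaches from the fin's middle 76 mm towards -y and 8 mm towards +y.
- fin_mid (a point): Middle of the guard's black upright fin, 9 mm above the plate's top and 14 mm above the tester's top. The fin is 44 mm long along the tester's x, 10 mm thick along its y, 18 mm tall. It stands at x = 0, y = 12 mm + the guard's travel in the tester's frame. Push it towards +y to open, towards -y to shut.
- reset_key (a joint): How far the reset key is pressed, in m: 0 up, 0.006 at its end stop. A spring brings it up again; it starts to move at about 1.2 N and takes about 4 N to be fully down.
- reset_key_top (a point): Centre of the top of the reset key: a round white key 24 mm across in the middle of the round well, its top 18 mm below the tester's top when up, 24 mm when down (8 mm above the well's floor).
- cal_key (a joint): How far the calibration key in the square well is pressed, in m: 0 up, 0.006 down; same spring. To be left up.
- cal_key_top (a point): Centre of the top of the calibration key: a square white key 20 x 20 mm in the middle of the square well (40 x 40 mm, 32 mm deep, never covered), its top 18 mm below the tester's top. Not to be pressed.
- solder_reel: Loose reel of solder standing on its flange behind the tester (beyond its +x side), black, 56 mm across, 40 mm tall, origin under its centre. Leave it.
- flux_tin: Loose closed metal tin, 50 mm across, 28 mm tall, beside the reel behind the tester, origin under its centre. Leave it.
- tweezers: Loose tweezers lying in front of the tester (on its -x side), 140 mm long, 8 mm thick, along their own x, origin on the bench near their middle. Leave them.
- led_strip: Loose white LED strip with clear lenses lying behind the reel and the tin, 16 x 240 mm, 11 mm high, long along its own y, origin under its middle. Leave it.

How it is judged:
By the outcome, as a careful person would: the job done as asked, in the order asked, and still so for the second after the job is handed in, with the robot touching nothing.
It also fails if it takes over 48 s, if anything falls off the work surface, if the arm or the gripper's body presses on something with over 40 N, if the wrist force passes 120 N, or if a joint passes its speed limit or range.

## Working session

There is one attempt and no reset: what is moved stays moved. The work goes in short steps, Python scripts to look and compute and a shell command to move; the robot and the scene stay as the last step left them, time stands still between calls to the robot, and variables do not carry over. Pictures are saved under pics/ and viewed, about 8 in all and at most 12, crops included, and the job is handed in when it is done.

```bash
mkdir -p pics
python3 - <<'E'
from rig import env
import cv2, numpy as np, pickle
d={}
for n in("top","side"):
    s=env.snapshot(n); d[n]=s; cv2.imwrite(f"pics/{n}0.png",s["color"][:,:,::-1])
    print(n,s["intrinsics"].round(1).tolist(),(-s["R"].T@s["t"]).round(3),s["R"].round(3).tolist())
pickle.dump(d,open("s0.pkl","wb"))
st=env.state(); print(st["time"],st["ee_pos"],st["tool_rot"],st["opening"],env.tip_extent)
E
```

```text
top [[423.6, 0.0, 282.8], [0.0, 423.6, 213.8], [0.0, 0.0, 1.0]] [0.539 0.021 0.724] [[-0.019, -0.999, 0.033], [-0.995, 0.016, -0.096], [0.095, -0.034, -0.995]]
side [[389.8, 0.0, 274.8], [0.0, 389.8, 214.5], [0.0, 0.0, 1.0]] [ 0.312 -0.432  0.495] [[0.813, -0.582, -0.02], [-0.371, -0.492, -0.788], [0.449, 0.648, -0.616]]
0.1 [ 0.1813576  -0.49245174  0.24788029] [ 9.84481548e-01  1.75487518e-01 -4.33526191e-06 -4.61948380e-04] 0.9984048298664854 0.017
```

View pics/top0.png

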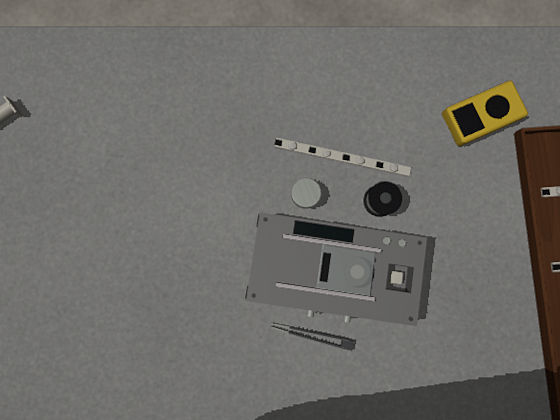

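View pics/side0.png

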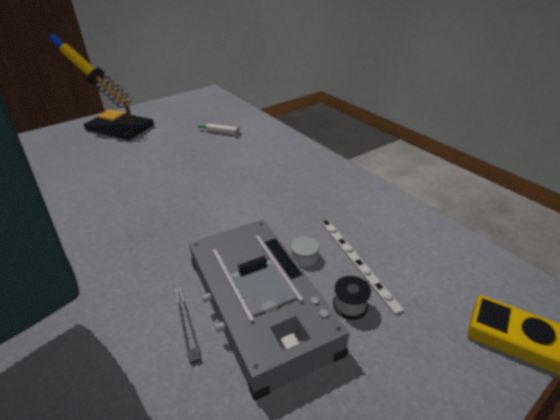

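The top view shows the tester with the rails from (283,236) to (382,250) and (276,285) to (375,299). The fin is near (325,267), the square well near (398,278) and the round key near (358,271) under the guard. In the side view the fin is at (252,265). I'll measure the rails, fin and key.

```bash
cat > h.py <<'E'
import numpy as np, cv2
def ray(s,uv,z):
    K,R,t=s["intrinsics"],s["R"],s["t"]; c=-R.T@t
    d=R.T@np.linalg.inv(K)@np.array([uv[0],uv[1],1.]); return c+d*(z-c[2])/d[2]
def proj(s,X):
    p=s["intrinsics"]@(s["R"]@np.asarray(X)+s["t"]); return p[:2]/p[2]
def fit(P,Q): # tester(2d)->world(2d), rigid
    P,Q=np.array(P),np.array(Q); a=P-P.mean(0); b=Q-Q.mean(0)
    th=np.arctan2((a[:,0]*b[:,1]-a[:,1]*b[:,0]).sum(),(a*b).sum())
    R=np.array([[np.cos(th),-np.sin(th)],[np.sin(th),np.cos(th)]]); o=Q.mean(0)-R@P.mean(0)
    return th,o,R,Q-(P@R.T+o)
E
python3 - <<'E'
import pickle; from h import *
d=pickle.load(open("s0.pkl","rb")); s=d["top"]; im=s["color"]
g=im.max(2).astype(int); sub=np.zeros(g.shape,bool); sub[225:310,265:415]=1
for name,m in(("bright",(g>150)&sub),("dark",(g<45)&sub)):
    n,l,st,c=cv2.connectedComponentsWithStats(m.astype(np.uint8))
    for i in range(1,n):
        if st[i,4]>20: print(name,st[i],c[i].round(1),cv2.minAreaRect(np.argwhere(l==i)[:,::-1].astype(np.float32)))
cv2.imwrite("pics/c1.png",cv2.resize(im[205:335,235:445,::-1],None,fx=3.8,fy=3.8,interpolation=cv2.INTER_CUBIC))
E
```

```text
bright [283 234  98  18 214] [329.6 242.9] ((331.3137512207031, 242.72935485839844), (98.15248107910156, 3.026068687438965), 8.61564826965332)
bright [391 272  11  12 117] [396.1 277.3] ((396.0, 277.5), (11.0, 10.0), 90.0)
bright [276 283  98  18 216] [323.3 291.5] ((324.5519714355469, 291.6618347167969), (98.30496978759766, 2.6610007286071777), 8.746162414550781)
dark [294 225  60  17 711] [325.  231.9] ((323.3800048828125, 231.33998107910156), (59.396968841552734, 13.01076602935791), 8.13010311126709)
dark [320 253  11  29 200] [325. 267.] ((324.9017639160156, 266.9869079589844), (7.2029218673706055, 28.018705368041992), 7.594643592834473)
```

View pics/c1.png

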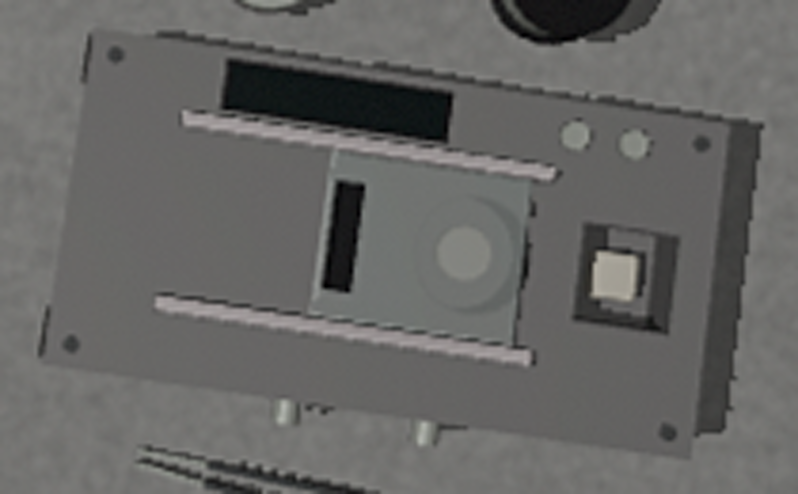

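The crop shows the box corners at about (259,213), (427,237), (417,325) and (246,300). Its fin and guard match the masks.

Run:
```python
import pickle; from h import *
d=pickle.load(open("s0.pkl","rb")); s=d["top"]; im=s["color"]
P=[];Q=[]
for c,sx,L in(((331.31,242.73),.038,97.6),((324.55,291.66),-.038,97.6)):
    u=L/2*np.array([np.cos(np.radians(8.68)),np.sin(np.radians(8.68))])
    for sg,y in((-1,.093),(1,-.063)):
        P.append([sx,y]);Q.append(ray(s,np.array(c)+sg*u,.061)[:2])
for (u,v),p in zip([(259.2,213.2),(426.6,237.1),(416.6,325.3),(245.5,300.3)],[(.07,.135),(.07,-.135),(-.07,-.135),(-.07,.135)]):
    P.append(p);Q.append(ray(s,(u,v),.055)[:2])
for a,b in((0,4),(4,8),(0,8)):
    th,o,R,r=fit(P[a:b],Q[a:b]); print(th,o,(r*1000).round(1).tolist())
f=R.T@(ray(s,(324.9,267),.078)[:2]-o); print("fin tester",f,"cal",R.T@(ray(s,(396.1,277.4),.037)[:2]-o), "key",R.T@(ray(s,((463/3.8+235),252/3.8+205),.037)[:2]-o))
# side check: overlay predicted points
t=d["side"];W=lambda x,y,z:np.r_[R@[x,y]+o,z]
j=cv2.resize(t["color"][:,:,::-1],None,fx=3,fy=3,interpolation=cv2.INTER_CUBIC)
pts=[(a,b,.055) for a in(-.07,.07) for b in(-.135,.135)]+[(a,b,.061) for a in(-.038,.038) for b in(-.063,.093)]+[(0,-.1,.037)]+[(a,f[1],.078) for a in(-.022,.022)]
for p in pts:
    u=proj(t,W(*p))*3+1; cv2.circle(j,tuple(int(v) for v in u),3,(0,0,255),-1)
cv2.imwrite("pics/s1.png",j[630:1230,480:1120])
```

```text
-0.1693154941807342 [ 0.51513558 -0.08598776] [[0.0, -1.2], [0.6, 1.3], [-0.6, -2.1], [-0.0, 2.1]]
-0.16282565193413948 [ 0.51484066 -0.0866698 ] [[-1.5, -0.2], [-0.2, -0.1], [0.5, 0.1], [1.2, 0.2]]
-0.16446490335390695 [ 0.515024   -0.08633482] [[0.6, -1.1], [0.3, 1.5], [0.0, -1.7], [-0.2, 2.7], [-1.8, -0.4], [-0.1, -0.4], [0.5, -0.4], [0.7, -0.2]]
fin tester [-0.00031546  0.02253835] cal [-0.00057805 -0.09987535] key [-9.44638172e-05 -3.52585027e-02]
```

View pics/s1.png

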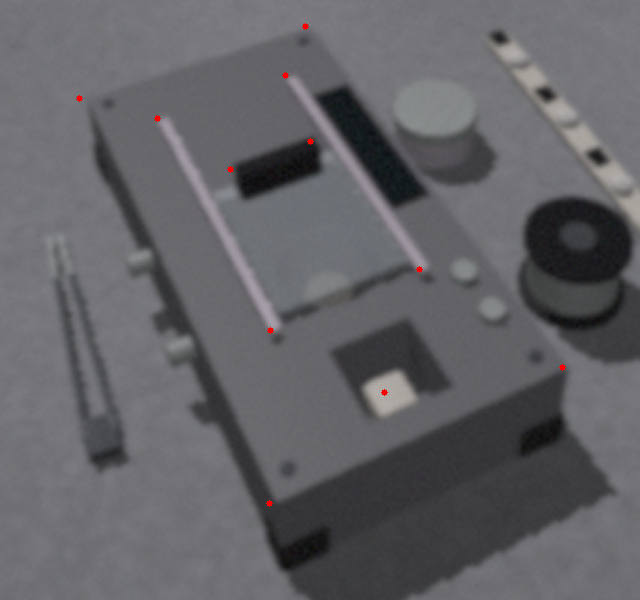

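The side overlay sits about 2 px (2 mm) to the left, within the calibration error, so I split the difference: o ≈ (0.516, -0.087), th ≈ -0.1645. The guard is about 10.5 mm open. I'll close the fingers, go above the near side of the fin, and turn so that tool x is tester +y and tool y is tester +x.

```bash
python3 -m pendant '[[[1,0.0376,-0.0216,0,0,0,0],[1,0.0376,-0.0216,0,0,0,0],[1,0.0376,-0.0216,0,0,0,0],[1,0.0376,-0.0216,0,0,0,0],[1,0.0376,-0.0216,0,0,0,0],[1,0.0376,-0.0216,0,0,0,0],[1,0.0376,-0.0216,0,0,0,0],[1,0.0376,-0.0216,0,0,0,0],[1,0.0376,-0.0216,0,0,0,0],[1,0.0376,-0.0216,0,0,0,0],[1,0.0376,-0.0216,0,0,0,0],[1,0.0376,-0.0216,0,0,0,0]]]' 20
python3 -m pendant '[[[1,0,0,0.01,0,0,-0.1318],[1,0,0,0.01,0,0,-0.1318],[1,0,0,0.01,0,0,-0.1318],[1,0,0,0.01,0,0,-0.1318],[1,0,0,0.01,0,0,-0.1318],[1,0,0,0.01,0,0,-0.1318],[1,0,0,0.01,0,0,-0.1318],[1,0,0,0.01,0,0,-0.1318],[1,0,0,0,0,0,0],[1,0,0,0,0,0,0]]]'
cat > t.py <<'E'
from h import *; from rig import env; import sys
from scipy.spatial.transform import Rotation as Ro
o=np.array([.516,-.087]); th=-.1645; R=np.array([[np.cos(th),-np.sin(th)],[np.sin(th),np.cos(th)]])
st=env.state(); p=np.array(st["ee_pos"]); q=Ro.from_quat(st["tool_rot"]).as_matrix()
print("t",st["time"],"tester xy",(R.T@(p[:2]-o)).round(4),"tip z",round(p[2]-env.tip_extent,4),"yaw err",round(np.degrees(np.arctan2(q[1,0],q[0,0])-th)-90,2),"tilt",q[:2,2].round(4),"F",np.round(st["force"],2),"Ft",(R.T@st["force"][:2]).round(2),"open",round(st["opening"],3),"j6",round(st["joint_positions"][5],2))
E
python3 t.py
```

```text
time: 1.3
ee_pos: [0.516, -0.0918, 0.2481]
tool_rot: [0.984, 0.176, -0.0, -0.0]
force: [0.5, -1.8, -0.0]
opening: -0.001
time: 2.3
ee_pos: [0.5151, -0.0935, 0.1684]
tool_rot: [0.764, 0.645, -0.0, -0.0]
force: [0.4, -1.5, -0.2]
opening: 0.001
t 2.3 tester xy [ 0.0002 -0.0066] tip z 0.1514 yaw err -0.18 tilt [-0.0005  0.0002] F [ 0.4  -1.52 -0.23] Ft [ 0.64 -1.44] open 0.001 j6 1.4
```

```bash
python3 -m pendant '[[[1,0,0,0.02,0,0,0],[1,0,0,0.02,0,0,0],[1,0,0,0.02,0,0,0],[1,0,0,0,0,0,0],[1,0,0,0,0,0,0]]]'
python3 t.py
python3 - <<'E'
from rig import env; import cv2,numpy as np
a=env.snapshot("wrist")["color"];b=env.snapshot("side")["color"][180:390,150:400]
b=cv2.resize(b,(500,420),interpolation=cv2.INTER_CUBIC); a=cv2.resize(a,(300,225))
c=np.zeros((420,800,3),np.uint8);c[:,:500]=b;c[:225,500:]=a
cv2.imwrite("pics/w1.png",c[:,:,::-1])
E
```

```text
time: 2.8
ee_pos: [0.5155, -0.0936, 0.109]
tool_rot: [0.763, 0.646, 0.0, 0.0]
force: [0.9, -1.0, 1.0]
opening: -0.001
t 2.8 tester xy [ 0.0006 -0.0066] tip z 0.092 yaw err -0.05 tilt [ 0.0002 -0.    ] F [ 0.87 -1.01  0.98] Ft [ 1.03 -0.86] open -0.001 j6 1.4
```

View pics/w1.png

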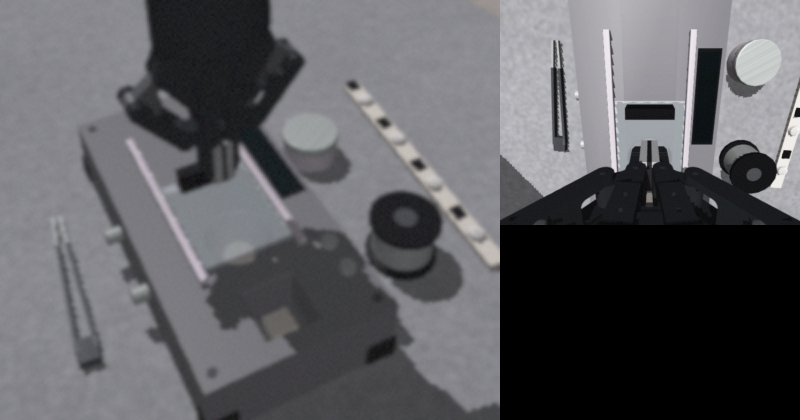

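The fingertips sit just on the near side of the fin and centred on it. Both views agree. Next I go down to tip z ≈ 0.067 and push.

```bash
python3 -m pendant '[[[1,0,0,0.01,0,0,0],[1,0,0,0.01,0,0,0],[1,0,0,0.005,0,0,0],[1,0,0,0,0,0,0],[1,0.004,0,0,0,0,0],[1,0.004,0,0,0,0,0],[1,0.004,0,0,0,0,0],[1,0.004,0,0,0,0,0],[1,0.004,0,0,0,0,0],[1,0,0,0,0,0,0]]]'; python3 t.py
```

```text
time: 3.9
ee_pos: [0.5186, -0.0733, 0.0834]
tool_rot: [0.762, 0.647, 0.0, 0.0]
force: [-1.0, -0.8, 0.1]
opening: -0.0
t 3.9 tester xy [0.0004 0.014 ] tip z 0.0664 yaw err 0.09 tilt [0.0002 0.0001] F [-1.   -0.81  0.07] Ft [-0.85 -0.97] open -0.0 j6 1.44
```

```bash
python3 -m pendant '[[[1,0.005,0,0,0,0,0],[1,0.005,0,0,0,0,0],[1,0.005,0,0,0,0,0],[1,0.005,0,0,0,0,0],[1,0.005,0,0,0,0,0],[1,0.005,0,0,0,0,0],[1,0.005,0,0,0,0,0],[1,0.002,0,0,0,0,0],[1,0.002,0,0,0,0,0]]]'; python3 t.py
python3 -m pendant '[[[1,0.002,0,0,0,0,0],[1,0.002,0,0,0,0,0],[1,0,0,0,0,0,0]]]'; python3 t.py
```

```text
time: 4.8
ee_pos: [0.5249, -0.0351, 0.0832]
tool_rot: [0.762, 0.647, -0.0, -0.0]
force: [0.4, -1.2, 0.8]
opening: -0.002
t 4.8 tester xy [0.0002 0.0527] tip z 0.0662 yaw err 0.06 tilt [-0.0001 -0.0001] F [ 0.42 -1.22  0.78] Ft [ 0.61 -1.13] open -0.002 j6 1.51
time: 5.1
ee_pos: [0.5254, -0.0311, 0.0832]
tool_rot: [0.762, 0.647, 0.0, -0.0]
force: [0.2, 0.1, -0.1]
opening: -0.0
t 5.1 tester xy [0.0001 0.0567] tip z 0.0662 yaw err 0.06 tilt [-0.0002  0.0004] F [ 0.16  0.12 -0.14] Ft [0.14 0.15] open -0.0 j6 1.52
```

```bash
for i in 1; do python3 -m pendant '[[[1,0.002,0,0,0,0,0],[1,0.002,0,0,0,0,0],[1,0,0,0,0,0,0]]]'; done; python3 t.py
python3 - <<'E'
from rig import env; import cv2,numpy as np
a=env.snapshot("top")["color"][190:340,230:450];b=env.snapshot("side")["color"][190:390,150:370]
c=np.zeros((400,800,3),np.uint8);a=cv2.resize(a,(400,273),interpolation=cv2.INTER_CUBIC);c[:273,:400]=a
c[:364,400:]=cv2.resize(b,(400,364),interpolation=cv2.INTER_CUBIC)
cv2.imwrite("pics/w2.png",c[:,:,::-1])
E
```

```text
time: 5.4
ee_pos: [0.5256, -0.0298, 0.0833]
tool_rot: [0.763, 0.646, -0.003, 0.002]
force: [-3.9, -22.9, 1.7]
opening: -0.004
t 5.4 tester xy [0.0001 0.058 ] tip z 0.0663 yaw err -0.04 tilt [-0.0017 -0.0062] F [ -3.86 -22.89   1.72] Ft [ -0.06 -23.21] open -0.004 j6 1.53
```

View pics/w2.png

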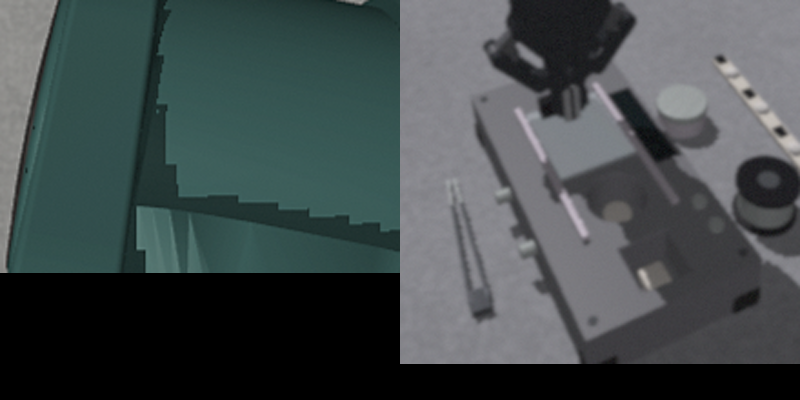

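The guard is against its end stop: the force is 23 N at tester y = 0.058, exactly as predicted. The round well is uncovered in the side view. Next I back off, lift and move over the well.

```bash
python3 -m pendant '[[[1,-0.006,0,0,0,0,0],[1,-0.006,0,0,0,0,0],[1,0,0,-0.015,0,0,0],[1,-0.02,0,-0.005,0,0,0],[1,-0.02,0,0,0,0,0],[1,-0.02,0,0,0,0,0],[1,-0.02,0,0,0,0,0],[1,-0.004,0,0,0,0,0],[1,0,0,0,0,0,0],[1,0,0,0,0,0,0]]]'; python3 t.py
python3 - <<'E'
from rig import env; import cv2,numpy as np
a=env.snapshot("wrist")["color"];b=env.snapshot("side")["color"][210:390,180:360]
c=np.zeros((400,800,3),np.uint8);c[:300,:400]=cv2.resize(a,(400,300))
c[:,400:]=cv2.resize(b,(400,400),interpolation=cv2.INTER_CUBIC)
cv2.imwrite("pics/w3.png",c[:,:,::-1])
E
```

```text
time: 6.5
ee_pos: [0.5105, -0.1216, 0.1032]
tool_rot: [0.762, 0.647, 0.0, -0.0]
force: [0.2, 0.1, -0.4]
opening: 0.003
t 6.5 tester xy [ 0.0002 -0.035 ] tip z 0.0862 yaw err 0.06 tilt [-0.0001  0.0004] F [ 0.21  0.12 -0.39] Ft [0.19 0.15] open 0.003 j6 1.34
```

View pics/w3.png

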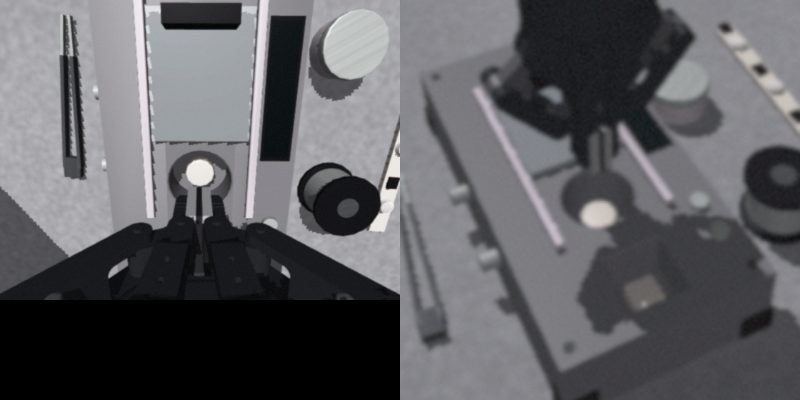

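The fingertips are centred over the well and key (wrist: gap and key both at column 200). I descend to just above the key.

```bash
python3 -m pendant '[[[1,0,0,0.012,0,0,0],[1,0,0,0.012,0,0,0],[1,0,0,0.012,0,0,0],[1,0,0,0.006,0,0,0],[1,0,0,0.003,0,0,0],[1,0,0,0,0,0,0]]]'; python3 t.py
python3 -m pendant '[[[1,0,0,0.002,0,0,0],[1,0,0,0.002,0,0,0],[1,0,0,0.002,0,0,0],[1,0,0,0,0,0,0]]]'; python3 t.py
```

```text
time: 7.2
ee_pos: [0.5105, -0.1219, 0.0582]
tool_rot: [0.762, 0.647, -0.0, -0.0]
force: [-0.4, 0.2, 0.8]
opening: -0.001
t 7.2 tester xy [ 0.0003 -0.0353] tip z 0.0412 yaw err 0.07 tilt [-0.0002  0.0001] F [-0.44  0.24  0.81] Ft [-0.47  0.17] open -0.001 j6 1.34
time: 7.6
ee_pos: [0.5107, -0.1222, 0.0523]
tool_rot: [0.763, 0.647, 0.0, 0.0]
force: [0.3, 0.5, 1.8]
opening: 0.001
t 7.6 tester xy [ 0.0006 -0.0356] tip z 0.0353 yaw err 0.05 tilt [ 0.0004 -0.    ] F [0.27 0.46 1.82] Ft [0.19 0.5 ] open 0.001 j6 1.34
```

```bash
python3 -m pendant '[[[1,0,0,0.002,0,0,0],[1,0,0,0.002,0,0,0],[1,0,0,0.001,0,0,0],[1,0,0,0,0,0,0]]]'; python3 t.py
```

```text
time: 8.0
ee_pos: [0.5108, -0.1222, 0.0478]
tool_rot: [0.763, 0.647, 0.0, 0.0]
force: [-1.7, 1.8, 13.3]
opening: 0.001
t 8.0 tester xy [ 0.0006 -0.0356] tip z 0.0308 yaw err 0.05 tilt [ 0.0008 -0.0003] F [-1.65  1.81 13.33] Ft [-1.93  1.51] open 0.001 j6 1.34
```

The key is at its stop: 13 N, well above the 4 N needed, at tip z = 0.031. I hold, then release.

```bash
python3 -m pendant '[[[1,0,0,0.0005,0,0,0],[1,0,0,0,0,0,0],[1,0,0,0,0,0,0],[1,0,0,0,0,0,0],[1,0,0,0,0,0,0],[1,0,0,0,0,0,0],[1,0,0,0,0,0,0],[1,0,0,0,0,0,0],[1,0,0,0,0,0,0],[1,0,0,0,0,0,0],[1,0,0,0,0,0,0],[1,0,0,0,0,0,0]]]'
python3 -m pendant '[[[1,0,0,0,0,0,0],[1,0,0,0,0,0,0],[1,0,0,0,0,0,0],[1,0,0,0,0,0,0],[1,0,0,0,0,0,0],[1,0,0,0,0,0,0],[1,0,0,0,0,0,0],[1,0,0,0,0,0,0],[1,0,0,0,0,0,0],[1,0,0,0,0,0,0]]]'; python3 t.py
python3 -m pendant '[[[1,0,0,-0.003,0,0,0],[1,0,0,-0.005,0,0,0],[1,0,0,-0.01,0,0,0],[1,0,0,-0.02,0,0,0],[1,0,0,-0.02,0,0,0],[1,0,0,-0.012,0,0,0],[1,0,0,0,0,0,0]]]'; python3 t.py
```

```text
time: 9.2
ee_pos: [0.5108, -0.1222, 0.0477]
tool_rot: [0.763, 0.647, 0.0, 0.001]
force: [-3.9, 2.5, 21.3]
opening: -0.006
time: 10.2
ee_pos: [0.5108, -0.1223, 0.0477]
tool_rot: [0.763, 0.647, 0.0, 0.001]
force: [-4.1, 2.0, 21.2]
opening: -0.001
t 10.2 tester xy [ 0.0006 -0.0356] tip z 0.0307 yaw err 0.05 tilt [ 0.0012 -0.0005] F [-4.06  2.05 21.22] Ft [-4.34  1.36] open -0.001 j6 1.34
time: 10.9
ee_pos: [0.5112, -0.1224, 0.1184]
tool_rot: [0.763, 0.647, 0.001, 0.001]
force: [0.1, -1.0, -0.3]
opening: 0.002
t 10.9 tester xy [ 0.001  -0.0357] tip z 0.1014 yaw err 0.05 tilt [ 0.0021 -0.001 ] F [ 0.1  -1.   -0.26] Ft [ 0.27 -0.97] open 0.002 j6 1.34
```

Held for more than 2 s and released. Next I go over the fin to its far side.

```bash
python3 -m pendant '[[[1,0.02,-0.001,0,0,0,0],[1,0.03,0,0,0,0,0],[1,0.03,0,0,0,0,0],[1,0.03,0,0,0,0,0],[1,0.02,0,0,0,0,0],[1,0.008,0,0,0,0,0],[1,0,0,0,0,0,0]]]'; python3 t.py
python3 -m pendant '[[[1,0,0,0.01,0,0,0],[1,0,0,0.01,0,0,0],[1,0,0,0.01,0,0,0],[1,0,0,0.005,0,0,0],[1,0,0,0,0,0,0]]]'; python3 t.py
python3 - <<'E'
from rig import env; import cv2,numpy as np
a=env.snapshot("wrist")["color"];b=env.snapshot("side")["color"][190:390,160:360]
c=np.zeros((400,800,3),np.uint8);c[:300,:400]=cv2.resize(a,(400,300))
c[:,400:]=cv2.resize(b,(400,400),interpolation=cv2.INTER_CUBIC)
cv2.imwrite("pics/w4.png",c[:,:,::-1])
E
```

```text
time: 11.6
ee_pos: [0.5318, 0.0148, 0.1163]
tool_rot: [0.762, 0.647, -0.0, -0.0]
force: [0.2, 0.5, -0.6]
opening: -0.003
t 11.6 tester xy [-0.0011  0.103 ] tip z 0.0993 yaw err 0.13 tilt [-0.0008  0.0001] F [ 0.19  0.51 -0.6 ] Ft [0.11 0.53] open -0.003 j6 1.61
time: 12.1
ee_pos: [0.5315, 0.0139, 0.0808]
tool_rot: [0.763, 0.647, -0.001, -0.001]
force: [-0.1, 0.4, -0.6]
opening: -0.0
t 12.1 tester xy [-0.0013  0.1021] tip z 0.0638 yaw err 0.02 tilt [-0.0016  0.0002] F [-0.1   0.4  -0.62] Ft [-0.17  0.38] open -0.0 j6 1.61
```

View pics/w4.png

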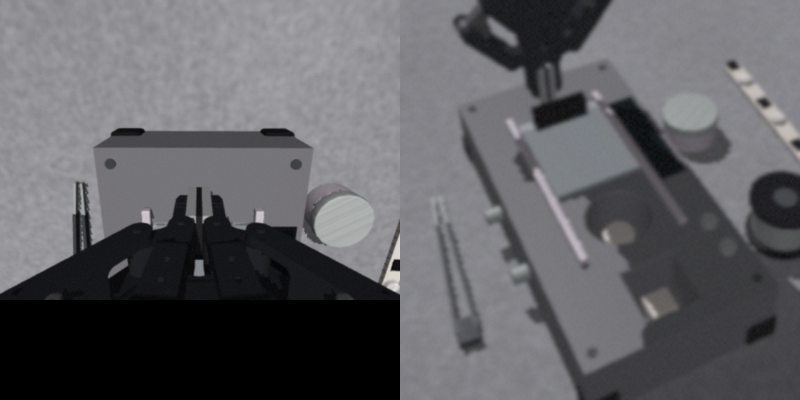

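The fingers are behind the fin, clear and centred, and the guard is still open. I raise 2 mm and push shut.

```bash
python3 -m pendant '[[[1,-0.004,0.001,-0.002,0,0,0],[1,-0.004,0,0,0,0,0],[1,-0.004,0,0,0,0,0],[1,-0.006,0,0,0,0,0],[1,-0.006,0,0,0,0,0],[1,-0.006,0,0,0,0,0],[1,-0.006,0,0,0,0,0],[1,-0.006,0,0,0,0,0],[1,-0.006,0,0,0,0,0],[1,-0.006,0,0,0,0,0],[1,-0.006,0,0,0,0,0],[1,-0.004,0,0,0,0,0]]]'; python3 t.py
python3 -m pendant '[[[1,-0.003,0,0,0,0,0],[1,-0.003,0,0,0,0,0],[1,-0.002,0,0,0,0,0],[1,0,0,0,0,0,0]]]'; python3 t.py
```

```text
time: 13.4
ee_pos: [0.5224, -0.0497, 0.0837]
tool_rot: [0.763, 0.647, -0.0, -0.0]
force: [0.0, 1.9, 1.9]
opening: 0.0
t 13.4 tester xy [0.0002 0.0379] tip z 0.0667 yaw err 0.04 tilt [-0.0002 -0.    ] F [0.05 1.89 1.89] Ft [-0.26  1.87] open 0.0 j6 1.48
time: 13.8
ee_pos: [0.5212, -0.0573, 0.0837]
tool_rot: [0.763, 0.647, -0.0, 0.0]
force: [-0.1, -0.3, -0.8]
opening: 0.0
t 13.8 tester xy [0.0003 0.0302] tip z 0.0667 yaw err 0.04 tilt [-0.0001 -0.0002] F [-0.11 -0.26 -0.85] Ft [-0.06 -0.28] open 0.0 j6 1.47
```

```bash
python3 -m pendant '[[[1,-0.002,0,0,0,0,0],[1,-0.0015,0,0,0,0,0],[1,0,0,0,0,0,0]]]'; python3 t.py
```

```text
time: 14.1
ee_pos: [0.5207, -0.06, 0.0838]
tool_rot: [0.762, 0.647, 0.001, -0.0]
force: [1.9, 6.2, 0.4]
opening: -0.0
t 14.1 tester xy [0.0002 0.0274] tip z 0.0668 yaw err 0.07 tilt [0.0002 0.0014] F [1.89 6.24 0.37] Ft [0.84 6.46] open -0.0 j6 1.46
```

Contact with the shut stop has started. I push a little more, then back off, lift and move away so the view is clear.

```bash
python3 -m pendant '[[[1,-0.001,0,0,0,0,0],[1,0,0,0,0,0,0],[1,0,0,0,0,0,0]]]'; python3 t.py
python3 -m pendant '[[[1,0.006,0,0,0,0,0],[1,0.006,0,0,0,0,0],[1,0,0,-0.02,0,0,0],[1,0,0,-0.03,0,0,0],[1,0,0,-0.03,0,0,0],[1,0,0,-0.03,0,0,0],[1,0.04,-0.01,-0.02,0,0,0],[1,0.04,-0.01,0,0,0,0],[1,0.04,-0.01,0,0,0,0],[1,0.04,-0.01,0,0,0,0],[1,0.04,-0.01,0,0,0,0],[1,0.04,-0.01,0,0,0,0]]]'
python3 -m pendant '[[[1,0.04,-0.01,0,0,0,0],[1,0.04,-0.01,0,0,0,0],[1,0.03,-0.01,0,0,0,0],[1,0,0,0,0,0,0],[1,0,0,0,0,0,0]]]'
python3 - <<'E'
from rig import env; import cv2,numpy as np,pickle; from h import *
d=pickle.load(open("s0.pkl","rb"))
s=env.snapshot("top");t=env.snapshot("side")
a=s["color"]; o=np.array([.515,-.0863]);th=-.1645;R=np.array([[np.cos(th),-np.sin(th)],[np.sin(th),np.cos(th)]])
g=a.max(2).astype(int); m=np.zeros(g.shape,np.uint8); m[245:290,300:380]=g[245:290,300:380]<45
n,l,q,c=cv2.connectedComponentsWithStats(m); i=1+q[1:,4].argmax(); print("fin",q[i],c[i],R.T@(ray(s,c[i],.078)[:2]-o))
c=np.zeros((400,800,3),np.uint8)
c[:300,:400]=cv2.resize(a[120:360,230:550],(400,300),interpolation=cv2.INTER_CUBIC)
c[:,400:]=cv2.resize(t["color"][200:400,160:360],(400,400),interpolation=cv2.INTER_CUBIC)
cv2.imwrite("pics/w5.png",c[:,:,::-1])
D=np.abs(s["color"].astype(int)-d["top"]["color"]).max(2)
for nm,(y0,y1,x0,x1) in dict(strip=(130,180,270,415),reel=(180,218,362,410),tin=(175,212,288,330),tweez=(318,352,268,360),cal=(262,293,385,415)).items(): print(nm,D[y0:y1,x0:x1].max(),(D[y0:y1,x0:x1]>40).sum())
E
```

```text
time: 14.4
ee_pos: [0.5207, -0.0602, 0.0838]
tool_rot: [0.762, 0.647, 0.001, -0.001]
force: [2.9, 11.9, 0.4]
opening: -0.001
t 14.4 tester xy [0.0002 0.0272] tip z 0.0668 yaw err 0.1 tilt [0.0006 0.0031] F [ 2.92 11.91  0.36] Ft [ 0.93 12.22] open -0.001 j6 1.46
time: 15.6
ee_pos: [0.5019, 0.1987, 0.2139]
tool_rot: [0.763, 0.647, 0.0, 0.0]
force: [0.6, -0.3, -0.0]
opening: -0.002
time: 16.1
ee_pos: [0.4904, 0.3109, 0.2135]
tool_rot: [0.762, 0.648, -0.0, 0.0]
force: [-0.5, 0.4, -0.5]
opening: 0.001
fin [326 254  11  29 202] [331.24752475 267.85643564] [-0.00016972  0.01275039]
strip 13 0
reel 12 0
tin 12 0
tweez 99 792
cal 72 92
```

View pics/w5.png

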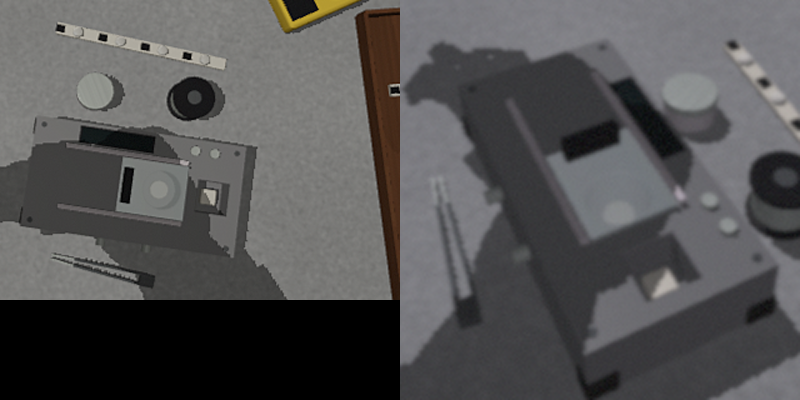

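The guard is shut against its stop and the fin reads y = 12.7 mm (12 expected). The surroundings look unmoved. The differences at the tweezers and square well are the arm's shadow.

```bash
python3 -c "
from rig import env; print(env.hand_in())"
```

```text
the job is handed in; nothing more can be done
None
```

The job is done and handed in at about 16 s of the 48 s allowed. With the fingers shut, I did the following:

- **Opening:** I pushed the guard open by the fin to its end stop. The force rose to 23 N at the position predicted for fully open.
- **Reset key:** I pressed it to its stop at 13–21 N, with the fingertips at z ≈ 31 mm. I held it there for at least 2.2 s, then lifted clear.
- **Closing:** I pushed the guard shut from the fin's far side, and the force rose to 12 N at the stop.

**Last checks:**
- **Guard:** The top camera puts the fin at y = 12.7 mm, against 12 mm when shut. That is within the 2 mm calibration error, and the stop force agrees.
- **Reel, tin and LED strip:** Their image areas are unchanged from the start.
- **Tweezers and square well:** The before/after comparison flagged both. In the pictures this is the arm's shadow and both look as before, so I judged them by eye. The fingers never went near either.
- **Reset key:** I did not measure that it came back up; it is visible but small under the shut guard.

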